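# Right the fallen bottle and complete the caddy

### The job

Two bottles of the red-capped set are out of their round caddy and one of them has fallen over. Stand the fallen bottle upright and pack both back into the gap in the caddy, so that all seven stand upright on its floor, six round one. Do not tip over the bottles already in it, and leave the stone cast and the small green dish where they are.

Things in the scene. Friction and masses are not known exactly. Their poses are not given: they have to be found in the camera images.
- caddy: round steel caddy, fixed to the worktop: an open cup 153 mm across outside and 46 mm high, bore 147 mm, wall 3 mm, floor 4 mm above the worktop; two small ear handles stand out 17 mm, below the rim. Origin under its centre on the worktop, z up. Stacks of pans 0.55 m high stand to its right and behind (x over 0.6, y under -0.25); the back wall is at about x = 0.9
- caddy_floor (a point): centre of the caddy's floor, axes as the caddy's. Seven bottles fill it, six in a ring round one, about 3 mm of play between neighbours: ring bottles stand 50 mm from the centre, at 0, 60, 120, 180, 240, 300 degrees from the x axis (towards y). The places at 0 and 60 degrees, side by side, are empty at the start
- fallen_bottle: reagent bottle, 100 mm tall, rigid, 50 to 90 g: cream body 47 mm across, rounded shoulder from 50 to 76 mm, red cap 25 mm across from 76 to 100 mm. Origin at the centre of its base, z axis towards the cap. Lies on its side on the worktop, left of the caddy, axis 23 mm up, cap pointing roughly to the left (+y); it rolls when touched
- standing_bottle: reagent bottle, 100 mm tall, rigid, 50 to 90 g: cream body 47 mm across, rounded shoulder from 50 to 76 mm, red cap 25 mm across from 76 to 100 mm. Origin at the centre of its base, z axis towards the cap. Stands upright on the worktop behind the caddy. Either bottle may take either empty place
- centre_bottle: another bottle of the set, same shape; it stands loose in the caddy, in the middle. Origin at the centre of its base, z axis up. It may shift a few millimetres when touched
- ring_bottle_1: another bottle of the set, same shape; it stands loose in the caddy, in the ring, at 120 degrees in the caddy's frame. Origin at the centre of its base, z axis up. It may shift a few millimetres when touched
- ring_bottle_2: another bottle of the set, same shape; it stands loose in the caddy, in the ring, at 180 degrees in the caddy's frame. Origin at the centre of its base, z axis up. It may shift a few millimetres when touched
- ring_bottle_3: another bottle of the set, same shape; it stands loose in the caddy, in the ring, at 240 degrees in the caddy's frame. Origin at the centre of its base, z axis up. It may shift a few millimetres when touched
- ring_bottle_4: another bottle of the set, same shape; it stands loose in the caddy, in the ring, at 300 degrees in the caddy's frame. Origin at the centre of its base, z axis up. It may shift a few millimetres when touched
- stone_cast: loose white stone dental cast, 56 x 58 x 32 mm, at the back left; origin under its centre. A bystander
- glass_dish: loose small green dappen dish, 35 mm across, 24 mm high, at the back; origin under its centre. A bystander
Things that resemble listed ones, but are neither listed nor needed, are in the scene too. What is shaped like the fallen_bottle but orange is not meant.

How it is judged:
At the end, for the whole second after the job is handed in: All seven bottles stand cap up in the caddy: each within 0.08 rad of upright, its base on the caddy floor (less than 5 mm above it) and its centre less than 55 mm from the caddy's centre, at rest (slower than 0.02 m/s) (angle between each of fallen_bottle, standing_bottle, centre_bottle, ring_bottle_1, ring_bottle_2, ring_bottle_3, ring_bottle_4's own z axis and vertical below 0.08 rad and z of each of fallen_bottle, standing_bottle, centre_bottle, ring_bottle_1, ring_bottle_2, ring_bottle_3, ring_bottle_4 in the frame of caddy below 0.009 m and horizontal distance between each of fallen_bottle, standing_bottle, centre_bottle, ring_bottle_1, ring_bottle_2, ring_bottle_3, ring_bottle_4 and caddy below 0.055 m and linear speed of each of fallen_bottle, standing_bottle, centre_bottle, ring_bottle_1, ring_bottle_2, ring_bottle_3, ring_bottle_4 below 0.02 m/s); the robot touches nothing.
It fails at once if a bottle that stood in the caddy is tipped by more than 0.5 rad (angle between any of centre_bottle, ring_bottle_1, ring_bottle_2, ring_bottle_3, ring_bottle_4's own z axis and vertical above 0.5 rad).
It fails at once if the stone cast or the small dish is moved by more than 30 mm (distance of any of stone_cast, glass_dish from where it was at the start of the episode above 0.03 m).
It also fails if it takes over 69 s, if anything falls off the work surface, if the arm or the gripper's body presses on something with over 40 N, if the wrist force passes 120 N, or if a joint passes its speed limit or range.

### The arm

A 6-joint arm with a two-finger parallel gripper is mounted at the origin on a cart in front of the work surface, level with it; the furniture and walls round the work are solid. World frame = base frame: x ahead of the robot, y to its left, z up, the work surface at z = 0. Lengths are in m, angles in rad, forces in N, time in s.
With the tool pointing down it reaches from about 0.3 to 0.775 m from the base axis. Payload 14.6 kg.
Tool frame: the origin (TCP) lies at the very end of the fingers, on their centre line; the grasp point (between the pads) lies 19 mm behind it; z points along the fingers, y is the line along which they close (so a half turn about z gives the same grasp; the last joint's range is limited). The gripper opens to 94 mm and grips with 3 to 60 N. Pads are 16 mm wide; open, the fingers measure 119 mm over their backs; the gripper's body (75 mm by 177 mm) begins 78 mm behind the grasp point.
Start: joints at [-1.271, 0.3, 1.521, -0, 1.321, -0.067], TCP at [0.197, -0.513, 0.205] pointing down, gripper open.
Joint ranges: [-3.03, 3.03], [-0.79, 2.21], [0.23, 2.52], [-1.04, 4.18], [0, 3.07], [-2.55, 2.55]. Speed limits (rad/s): [2.22, 2.22, 2.57, 3.14, 3.14, 3.14].

### API

Orientations are given as [roll, pitch, yaw] about the fixed x, y, z axes, in that order (R = Rz(yaw) Ry(pitch) Rx(roll)).
In Python, from station import ctrl gives the robot as it stands.
- The arm moves only by the shell command python3 -m pendant 'ROWS' [OPENING] [FORCE]. ROWS is JSON, a list of rows, each a list of 2 entries, a list of its own where there are three numbers: the shift along the world's x, y, z in cm, then the turn about the world's z in rad. A call has 1 to 20 rows; each row shifts and turns the commanded pose from where the row before left it; what a row does not reach is not made up. A row lasts 1/12 s, in which the tool goes at most 41.7 mm and 7.16 degrees, less where a joint would pass 70% of its speed; a pose out of reach is approached as far as the arm can. A call is refused whole if a number of a shift passes 4.17 or a number of a turn 0.125, either way. A call with a gripper value outside its range is refused whole. OPENING is the opening, from 0 (shut) to 1 (fully open), set as the call begins (- or left out, the last holds). The fingers move at their own pace and stop on an object; FORCE is the grip in N (left out, the last holds). Time passes only in rows, so rows that do not move let the fingers close. It gives the time, the measured TCP pose, the force, the opening and the grip force at its end, in the units of the state.
- ctrl.get_obs(): the state, without advancing time (a new reading comes with each control period).
- ctrl.camera(name): name is "scene" or "top" or "wrist"; returns a dict with "color" (384x512x3 uint8, red, green, blue), "intrinsics" (3x3 intrinsics, pixels), "k1" (the pictures are not rectified: a ray, as slopes to the right and down, at radius r is drawn at 1 + k1 r^2 times it, then the intrinsics apply), "camera_from_world" (4x4, takes a point from world to camera coordinates). Camera axes: x right, y down, z forward; pixel columns grow to the right and rows downward; lengths in m; the calibration is good to about 2 mm. A picture is of the moment at which its call begins. There is no depth.
- ctrl.hand_in(): hands the job in; it is judged then, once.
The state is a dict: "time_s": time; "qpos": joint angles; "joint_vel": joint speeds; "tau": joint torques, N m; "ee_pos": TCP position; "eef_rot": TCP orientation; "force": force on the tool from outside, world axes, zero at the start; "moment": the same for the moment, N m; "grip_width": finger opening in m; "grip_force": force on a finger pad.
Only numpy, scipy, OpenCV 4.12 (cv2) and the standard library are available. Lean on these libraries where they do the work, as an engineer would, in place of code of your own. Each camera call takes 0.05 s, during which the arm holds its last target. There are 200 camera calls.

## Working session

There is one attempt and no reset: what is moved stays moved. The work goes in short steps, Python scripts to look and compute and a shell command to move; the robot and the scene stay as the last step left them, time stands still between calls to the robot, and variables do not carry over. Pictures are saved under pics/ and viewed, at most 10 in all, crops included, and the job is handed in when it is done.

```bash
mkdir -p pics; ls; cat > h.py <<'E'
import numpy as np, cv2
from station import ctrl
def shot(n,name):
    c=ctrl.camera(n); cv2.imwrite(f'pics/{name}.png',c['color'][:,:,::-1]); np.savez(f'pics/{name}.npz',**c); return c
def load(name): return dict(np.load(f'pics/{name}.npz'))
def ray(c,u,v):
    K=c['intrinsics'];x=(u-K[0,2])/K[0,0];y=(v-K[1,2])/K[1,1];k=float(c['k1'])
    rd=np.hypot(x,y);r=rd
    for _ in range(30): r=rd/(1+k*r*r)
    s=r/rd if rd>0 else 1
    T=c['camera_from_world'];R=T[:3,:3]
    return -R.T@T[:3,3], R.T@np.array([x*s,y*s,1])
def onz(c,u,v,z):
    o,d=ray(c,u,v); return o+d*(z-o[2])/d[2]
def proj(c,p):
    q=c['camera_from_world']@np.append(p,1);x,y=q[:2]/q[2];f=1+float(c['k1'])*(x*x+y*y)
    K=c['intrinsics'];return K[0,0]*x*f+K[0,2],K[1,1]*y*f+K[1,2]
def blobs(c,lo,hi,mina=30):
    h=cv2.cvtColor(c['color'],cv2.COLOR_RGB2HSV);m=cv2.inRange(h,lo,hi)
    if lo[0]==0: m|=cv2.inRange(h,(172,lo[1],lo[2]),(180,255,255))
    n,l,s,ce=cv2.connectedComponentsWithStats(m)
    return [(ce[i].round(1).tolist(),s[i].tolist()) for i in range(1,n) if s[i,4]>=mina]
E
python3 - <<'E'
from h import *
for n in('top','scene'):
    c=shot(n,n+'0');print(n,c['intrinsics'][0,0],c['k1'],ray(c,256,192))
    for b in blobs(c,(0,130,70),(8,255,255)):print(b,onz(c,*b[0],.1).round(3))
a=[cv2.imread(f'pics/{n}0.png') for n in('top','scene')]
cv2.imwrite('pics/both.png',cv2.resize(np.vstack(a),(0,0),fx=.78,fy=.78))
E
```

```text
pics
top 479.3058402146261 -0.19856556400843958 (array([ 0.50553082, -0.00474833,  0.9558874 ]), array([ 0.05252439,  0.01721393, -0.99848371]))
([501.5, 85.1], [482, 46, 30, 96, 1713]) [ 0.743 -0.47   0.1  ]
([322.4, 120.9], [316, 115, 13, 13, 130]) [ 0.676 -0.114  0.1  ]
([183.9, 205.7], [178, 199, 14, 15, 137]) [0.53 0.14 0.1 ]
([318.4, 203.8], [312, 198, 14, 13, 143]) [ 0.526 -0.101  0.1  ]
([337.3, 224.9], [331, 219, 14, 13, 139]) [ 0.487 -0.134  0.1  ]
([309.6, 230.3], [303, 224, 14, 14, 144]) [ 0.479 -0.084  0.1  ]
([355.8, 245.2], [350, 239, 13, 13, 139]) [ 0.45  -0.166  0.1  ]
([328.2, 251.0], [322, 244, 13, 14, 141]) [ 0.441 -0.116  0.1  ]
([222.7, 273.1], [216, 266, 15, 15, 150]) [0.407 0.074 0.1  ]
scene 346.62914475892796 -0.06926810892453147 (array([0.17881265, 0.50301283, 0.62607368]), array([ 0.44111822, -0.59570119, -0.67134166]))
([311.1, 2.2], [278, 0, 61, 8, 259]) [ 1.311 -1.555  0.1  ]
([245.9, 143.4], [243, 138, 8, 12, 69]) [ 0.663 -0.101  0.1  ]
([305.4, 170.9], [297, 159, 18, 25, 201]) [ 0.476 -0.099  0.1  ]
([325.3, 170.8], [318, 159, 16, 24, 204]) [ 0.438 -0.13   0.1  ]
([289.4, 165.4], [285, 160, 10, 13, 96]) [ 0.519 -0.093  0.1  ]
([222.6, 243.8], [217, 238, 12, 13, 92]) [0.485 0.196 0.1  ]
([291.0, 252.8], [285, 247, 13, 12, 101]) [0.368 0.132 0.1  ]
```

View pics/both.png

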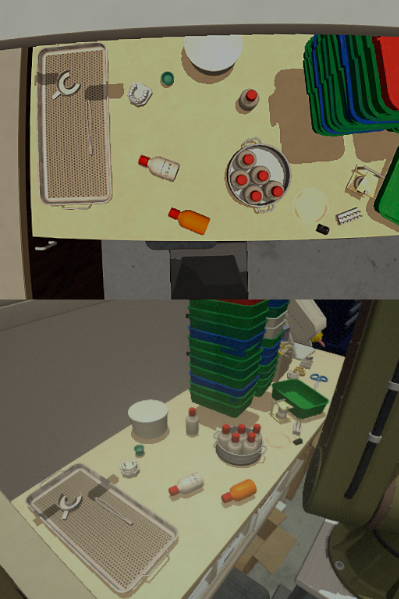

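```bash
python3 - <<'E'
from h import *
c=load('top0');s=load('scene0')
for n,(u,v) in {'fcap':(183.9,205.7)}.items(): print(n,onz(c,u,v,.026).round(4))
print('fcap scene',onz(s,222.6,243.8,.026).round(4))
h=cv2.cvtColor(c['color'],cv2.COLOR_RGB2HSV)
print(h[215,205],h[220,240],h[218,215],h[100,200])
# caddy rim etc
a=cv2.imread('pics/top0.png');b=cv2.resize(a[90:290,160:360],(600,600),interpolation=cv2.INTER_CUBIC)
cv2.imwrite('pics/crop1.png',b)
# 2 view triangulation of standing cap
def tri(p,q):
    o1,d1=ray(c,*p);o2,d2=ray(s,*q);A=np.stack([d1,-d2],1);t=np.linalg.lstsq(A,o2-o1,rcond=None)[0]
    return (o1+d1*t[0]).round(4),(o2+d2*t[1]).round(4)
print(tri((322.4,120.9),(245.9,143.4)),tri((183.9,205.7),(222.6,243.8)))
o=ctrl.get_obs();print(o['eef_rot'],o['ee_pos'],o['grip_width'],o['time_s'])
E
```

```text
fcap [0.5319 0.1529 0.026 ]
fcap scene [0.5275 0.1523 0.026 ]
[ 42  15 173] [ 31  72 169] [ 38  33 178] [ 29  72 169]
(array([ 0.6787, -0.116 ,  0.086 ]), array([ 0.6764, -0.1176,  0.0858])) (array([0.532 , 0.1532, 0.0242]), array([0.5288, 0.1509, 0.0237]))
[-3.14064476e+00 -4.08042765e-05  3.66815171e-01] [ 0.1971804  -0.51320445  0.20497012] 0.09387761902141684 0.1
```

View pics/crop1.png

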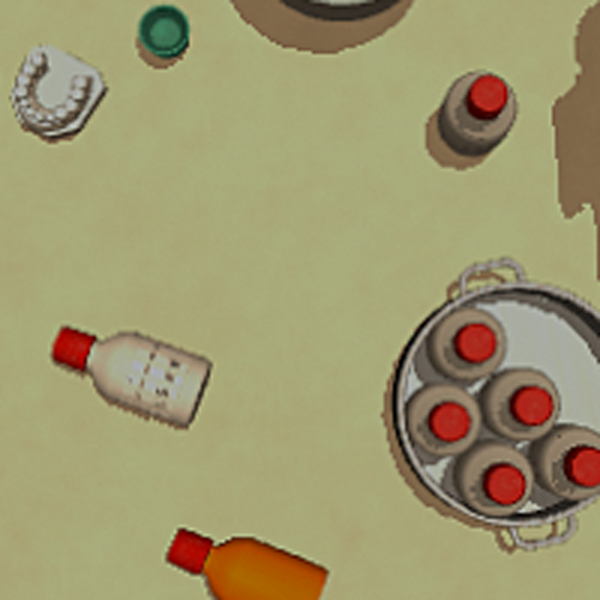

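```bash
python3 - <<'E'
from h import *
c=load('top0')
cap=onz(c,183.9,205.7,.026);b=onz(c,226.3,221.3,.0235);t=onz(c,160+53/3,90+342/3,.0235)
d=cap-b;print(cap,b,t,np.linalg.norm((t-b)[:2]),np.degrees(np.arctan2(d[1],d[0])),np.arctan2(d[1],d[0]))
for u,v,n in((499,97,'st'),):pass
E
```

```text
[0.53194881 0.15294758 0.026     ] [0.4992518  0.07082585 0.0235    ] [0.53570229 0.16567232 0.0235    ] 0.10160950128814258 68.2898766627752 1.1918831935462646
```

```bash
python3 -m pendant '[[[4.1,0,0],0.12],[[3,2.5,0],0.12],[[2,3.5,0],0.12],[[2,3.6,0],0.12],[[2,3.6,0],0.12],[[2,3.6,0],0.12],[[2,3.6,0],0.12],[[2,3.6,0],0.12],[[2,3.6,0],0.12],[[2,3.6,0],0.12],[[2,3.6,0],0.12],[[1,3.6,0],0.12],[[1,3.6,0],0.12],[[1,3.6,0],0],[[1,3.6,0],0],[[0,3.6,0],0],[[0,3.6,0],0],[[0,3.6,0],0],[[0,3,0],0],[[0,0,0],0]]' 0.7 5
```

```text
time_s: 1.77
ee_pos: [0.4877, 0.1207, 0.2052]
eef_rot: [-3.141, -0.001, 1.931]
force: [1.0, 0.9, 0.2]
grip_width: 0.0662
grip_force: 0.0
```

```bash
python3 -m pendant '[[[1,1,-1],-0.1235],[[1,1,-1],-0.1235],[[1,1,-1],-0.1235],[[1.4,0.2,-1],-0.1235],[[0,0,-1],-0.1235],[[0,0,-1],-0.1235],[[0,0,0],0],[[0,0,0],0]]'; python3 - <<'E'
from h import *
c=shot('wrist','w1');o=ctrl.get_obs();print(o['ee_pos'],o['eef_rot'],o['grip_width'])
for b in blobs(c,(0,130,70),(8,255,255)):print(b,onz(c,*b[0],.026).round(4))
E
```

```text
time_s: 2.43
ee_pos: [0.532, 0.1482, 0.1452]
eef_rot: [-3.141, 0.001, 1.19]
force: [-0.5, -0.5, 0.6]
grip_width: 0.0654
grip_force: 0.0
[0.53230286 0.14834984 0.14581286] [3.14156139e+00 3.79465551e-05 1.19016608e+00] 0.06600194392831639
([253.1, 185.0], [243, 173, 22, 25, 494]) [0.531  0.1537 0.026 ]
```

View pics/w1.png

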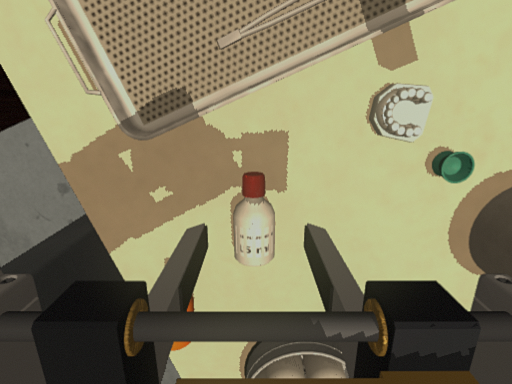

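```bash
python3 -m pendant '[[[0,0.5,-2],0],[[0,0,-2.5],0],[[0,0,-2.5],0],[[0,0,-2.5],0],[[0,0,-2],0],[[0,0,-1.5],0],[[0,0,-1],0],[[0,0,0],0],[[0,0,0],0]]'; python3 -m pendant '[[[0,0,0],0],[[0,0,0],0],[[0,0,0],0],[[0,0,0],0],[[0,0,0],0],[[0,0,0],0],[[0,0,0],0],[[0,0,0],0],[[0,0,0],0]]' 0 5
```

```text
time_s: 3.23
ee_pos: [0.5326, 0.1536, 0.0061]
eef_rot: [3.141, -0.0, 1.187]
force: [-0.7, 0.5, 0.5]
grip_width: 0.0661
grip_force: 0.0
time_s: 3.98
ee_pos: [0.5323, 0.1536, 0.0055]
eef_rot: [3.142, -0.0, 1.186]
force: [0.3, 0.5, 0.3]
grip_width: 0.0256
grip_force: 5.0
```

```bash
python3 -m pendant '[[[-0.1,-0.25,0.75],0],[[-0.1,-0.25,0.75],0],[[-0.15,-0.36,0.7],0],[[-0.14,-0.37,0.68],0],[[-0.19,-0.47,0.61],0],[[-0.19,-0.48,0.61],0],[[-0.22,-0.56,0.51],0],[[-0.23,-0.57,0.51],0],[[-0.25,-0.63,0.4],0],[[-0.26,-0.64,0.4],0],[[-0.28,-0.7,0.27],0],[[-0.28,-0.7,0.27],0],[[0,0,0],0]]'; python3 - <<'E'
from h import *
c=shot('scene','s2')
cv2.imwrite('pics/s2c.png',cv2.resize(c['color'][150:330,150:350,::-1],(500,450)))
E
```

```text
time_s: 5.07
ee_pos: [0.5081, 0.0926, 0.0705]
eef_rot: [3.141, 0.0, 1.185]
force: [0.1, -0.6, -1.0]
grip_width: 0.0251
grip_force: 5.0
```

View pics/s2c.png

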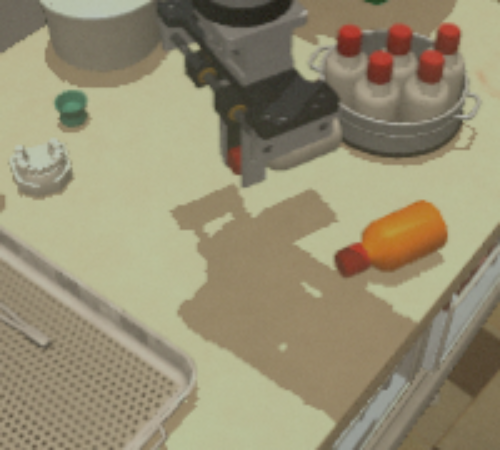

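```bash
python3 -m pendant '[[[0,0,0.5],0],[[0,0,0.5],0],[[0,0,0],0],[[0,0,0],0],[[0,0,0],0],[[0,0,0],0]]' 0 3; python3 - <<'E'
from h import *
c=shot('scene','s3')
w=shot('wrist','w3')
a=cv2.resize(c['color'][150:270,200:360,::-1],(512,384))
cv2.imwrite('pics/s3c.png',cv2.resize(np.hstack([a,w['color'][:,:,::-1]]),(800,300)))
E
```

```text
time_s: 5.62
ee_pos: [0.5082, 0.0939, 0.0799]
eef_rot: [-3.141, 0.0, 1.186]
force: [0.2, 0.3, -0.3]
grip_width: 0.0252
grip_force: 3.0
```

View pics/s3c.png

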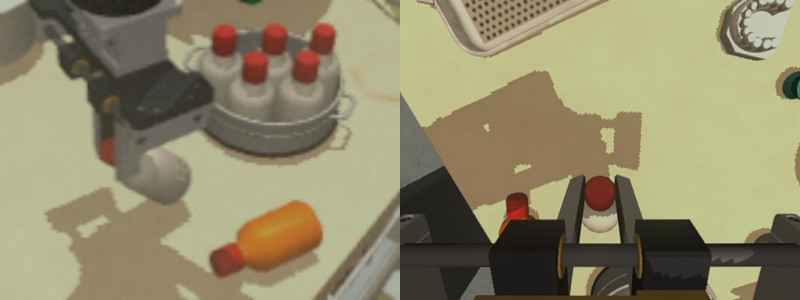

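```bash
python3 -m pendant '[[[0,0,1.5],0],[[0,0,1.5],0],[[0,0,0],0],[[0,0,0],0],[[0,0,0],0],[[0,0,0],0],[[0,0,0],0],[[0,0,0],0],[[0,0,0],0],[[0,0,0],0]]' 0 3; python3 - <<'E'
from h import *
c=shot('scene','s4')
w=shot('wrist','w4')
a=cv2.resize(c['color'][150:270,200:360,::-1],(512,384))
cv2.imwrite('pics/s4c.png',cv2.resize(np.hstack([a,w['color'][:,:,::-1]]),(800,300)))
E
```

```text
time_s: 6.55
ee_pos: [0.5083, 0.0938, 0.1099]
eef_rot: [-3.141, 0.0, 1.186]
force: [0.1, -0.5, -0.2]
grip_width: 0.0253
grip_force: 3.0
```

View pics/s4c.png

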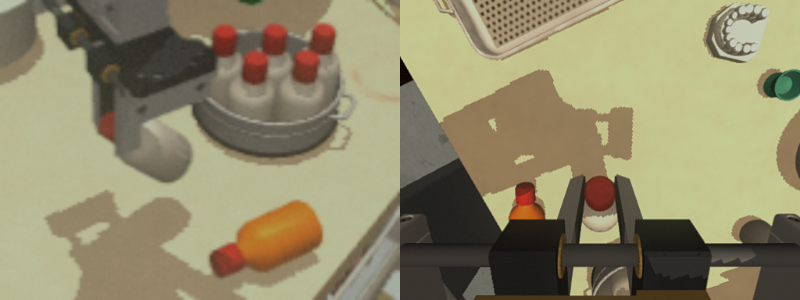

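```bash
python3 - <<'E'
from h import *
c=load('s4');g=np.array([.5083,.0938]);u=np.array([.371,.929])
h=cv2.cvtColor(c['color'],cv2.COLOR_RGB2HSV)
def pl(px):
    o,d=ray(c,*px);n=np.array([-u[1],u[0]]);t=n@(g-o[:2])/(n@d[:2]);p=o+t*d
    return ((p[:2]-g)@u).round(4),p[2].round(4)
for x,y in ((105,123),(122,180),(155,183),(185,172),(190,150),(175,163),(150,120)): print((x,y),pl((200+.4*x*160/160,150+.4*y)))
# note crop scale: 160px->400px wide, 120->300
# caddy centre from caps, both views
t=load('top0')
for b in blobs(t,(0,130,70),(8,255,255))[3:8]: print(b[0],onz(t,*b[0],.1).round(4))
E
```

```text
(105, 123) (np.float64(0.0086), np.float64(0.1339))
(122, 180) (np.float64(-0.0077), np.float64(0.056))
(155, 183) (np.float64(-0.0432), np.float64(0.0329))
(185, 172) (np.float64(-0.0766), np.float64(0.03))
(190, 150) (np.float64(-0.0804), np.float64(0.0575))
(175, 163) (np.float64(-0.0644), np.float64(0.0485))
(150, 120) (np.float64(-0.0354), np.float64(0.1166))
[318.4, 203.8] [ 0.526  -0.1009  0.1   ]
[337.3, 224.9] [ 0.4872 -0.1336  0.1   ]
[309.6, 230.3] [ 0.4792 -0.0835  0.1   ]
[355.8, 245.2] [ 0.4496 -0.1659  0.1   ]
[328.2, 251.0] [ 0.4411 -0.1157  0.1   ]
```

```bash
python3 -m pendant '[[[1,-0.4,0],0],[[2,-0.8,0],0],[[2,-0.8,-0.5],0],[[1.04,-0.41,-0.8],0],[[0,0,-0.8],0],[[0,0,-0.8],0],[[0,0,-0.6],0],[[0,0,-0.3],0],[[0,0,0],0]]'; python3 -m pendant '[[[-0.22,-0.55,0],0],[[-0.3,-0.74,0],0],[[-0.37,-0.93,0],0],[[-0.37,-0.93,0],0],[[-0.37,-0.93,0],0],[[-0.3,-0.74,0],0],[[-0.22,-0.55,0],0],[[-0.22,-0.55,0],0],[[-0.22,-0.55,0],0],[[-0.22,-0.55,0],0],[[-0.22,-0.55,0],0],[[-0.22,-0.55,0],0],[[-0.22,-0.55,0],0],[[-0.22,-0.55,0],0],[[-0.22,-0.55,0],0],[[-0.22,-0.55,0],0],[[-0.22,-0.55,0],0],[[0,0,0],0]]'; python3 - <<'E'
from h import *
c=shot('scene','s5')
w=shot('top','t5')
a=cv2.resize(c['color'][130:250,220:380,::-1],(512,384))
b=cv2.resize(w['color'][140:260,220:380,::-1],(512,384))
cv2.imwrite('pics/s5c.png',cv2.resize(np.hstack([a,b]),(800,300)))
E
```

```text
time_s: 7.4
ee_pos: [0.568, 0.07, 0.0714]
eef_rot: [-3.141, 0.0, 1.186]
force: [0.5, 0.1, -0.4]
grip_width: 0.025
grip_force: 3.0
time_s: 8.9
ee_pos: [0.5254, -0.0399, 0.0724]
eef_rot: [3.14, -0.0, 1.185]
force: [1.9, 1.1, 3.1]
grip_width: 0.0257
grip_force: 3.3
```

View pics/s5c.png

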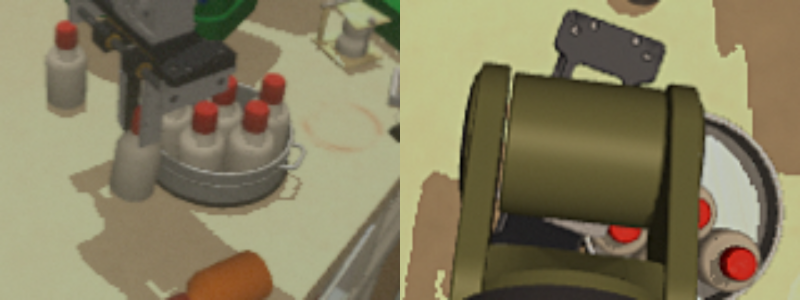

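```bash
python3 -m pendant '[[[0,0,-0.15],0],[[0,0,-0.15],0],[[0,0,0],0]]';python3 -m pendant '[[[0,0,0],0],[[0,0,0],0],[[0,0,0],0],[[0,0,0],0]]' 0.36; python3 -m pendant '[[[0,0,0.5],0],[[0,0,0],0],[[0,0,0],0],[[0,0,0],0],[[0,0,0],0],[[0,0,0],0],[[0,0,0],0],[[0,0,0],0]]' 0 12; python3 - <<'E'
from h import *
c=shot('scene','s6')
w=shot('wrist','w6')
a=cv2.resize(c['color'][130:250,220:380,::-1],(512,384))
cv2.imwrite('pics/s6c.png',cv2.resize(np.hstack([a,w['color'][:,:,::-1]]),(800,300)))
E
```

```text
time_s: 9.25
ee_pos: [0.526, -0.0387, 0.0704]
eef_rot: [3.14, -0.001, 1.186]
force: [-1.1, 4.2, 17.7]
grip_width: 0.0274
grip_force: 8.0
time_s: 9.58
ee_pos: [0.5251, -0.0389, 0.0692]
eef_rot: [-3.141, 0.0, 1.186]
force: [-1.2, 1.2, 5.6]
grip_width: 0.0337
grip_force: 2.4
time_s: 10.25
ee_pos: [0.5255, -0.0392, 0.0743]
eef_rot: [3.141, 0.0, 1.186]
force: [-0.1, -1.1, 5.8]
grip_width: 0.025
grip_force: 12.0
```

View pics/s6c.png

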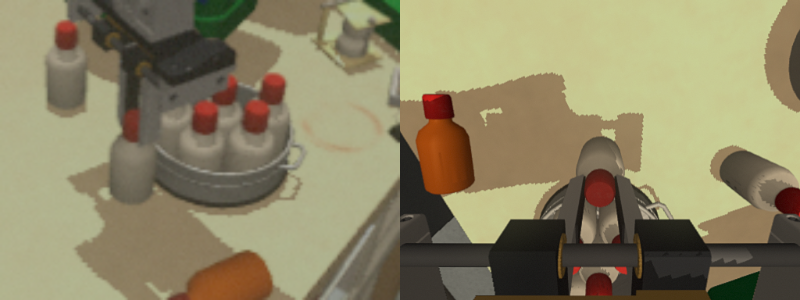

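```bash
python3 -m pendant '[[[0,0,0],0],[[0,0,0],0],[[0,0,0.2],0],[[0,0,0.2],0]]' 0.36;  python3 -m pendant '[[[0,0,0],0],[[0,0,0],0],[[0,0,0],0],[[0,0,0],0],[[0,0,0],0],[[0,0,1],0],[[0,0,2],0],[[0,0,3],0],[[0,0,3],0],[[0,0,2],0],[[0,0,1],0]]' 0 12; python3 -m pendant '[[[0.5,-1,0],0.08],[[0.5,-2,0],0.12],[[0,-2,0],0.12],[[0,-2,0],0.12],[[-0.9,-2,0],0.12],[[-1,-2,0],0],[[-1,-2,0],0],[[-1,-1.36,0],0],[[0,0,0],0],[[0,0,0],0],[[0,0,0],0]]'; python3 - <<'E'
from h import *
w=shot('wrist','w7');t=shot('top','t7');s=shot('scene','s7')
for c in(w,t,s):
  for b in blobs(c,(0,130,50),(8,255,255)):print(b,onz(c,*b[0],.1).round(4))
a=cv2.resize(s['color'][100:220,220:380,::-1],(512,384))
cv2.imwrite('pics/s7c.png',cv2.resize(np.hstack([a,w['color'][:,:,::-1]]),(800,300)))
E
```

```text
time_s: 10.68
ee_pos: [0.525, -0.039, 0.0779]
eef_rot: [-3.141, 0.0, 1.186]
force: [-0.8, -0.6, 0.1]
grip_width: 0.0336
grip_force: 0.0
time_s: 11.6
ee_pos: [0.5259, -0.0391, 0.2015]
eef_rot: [3.138, -0.001, 1.186]
force: [0.7, 0.6, -0.8]
grip_width: 0.0251
grip_force: 12.0
time_s: 12.52
ee_pos: [0.4965, -0.182, 0.1979]
eef_rot: [-3.141, -0.0, 1.746]
force: [1.0, -0.2, -1.0]
grip_width: 0.0249
grip_force: 12.0
([254.6, 88.6], [242, 75, 26, 28, 572]) [ 0.4785 -0.0822  0.1   ]
([209.1, 116.3], [196, 104, 28, 26, 585]) [ 0.4408 -0.1136  0.1   ]
([299.7, 116.7], [286, 104, 28, 26, 565]) [ 0.5244 -0.0993  0.1   ]
([253.7, 143.6], [242, 131, 24, 26, 516]) [ 0.4862 -0.1314  0.1   ]
([440.8, 157.0], [423, 144, 36, 27, 719]) [ 0.6682 -0.1126  0.1   ]
([211.5, 168.4], [199, 156, 26, 26, 529]) [ 0.4494 -0.1625  0.1   ]
([255.7, 238.3], [237, 215, 39, 47, 1482]) [ 0.5054 -0.2294  0.1   ]
([497.8, 87.8], [477, 46, 35, 96, 2440]) [ 0.737  -0.4616  0.1   ]
([321.8, 122.1], [315, 115, 14, 15, 164]) [ 0.6737 -0.113   0.1   ]
([318.0, 203.9], [311, 198, 15, 13, 155]) [ 0.5258 -0.1002  0.1   ]
([370.1,
[... 157 characters left out ...]
 13, 151]) [ 0.4798 -0.0832  0.1   ]
([354.8, 245.1], [348, 238, 15, 15, 166]) [ 0.4499 -0.1641  0.1   ]
([327.5, 250.8], [321, 244, 14, 14, 160]) [ 0.4415 -0.1145  0.1   ]
([222.7, 273.1], [216, 266, 15, 15, 149]) [0.4074 0.0738 0.1   ]
([294.5, 1.3], [278, 0, 27, 5, 80]) [ 1.3997 -1.5041  0.1   ]
([320.7, 116.4], [316, 111, 11, 12, 110]) [ 0.5771 -0.3545  0.1   ]
([246.0, 143.4], [243, 138, 8, 12, 68]) [ 0.6631 -0.1014  0.1   ]
([289.4, 165.6], [285, 160, 10, 12, 95]) [ 0.5186 -0.0925  0.1   ]
([305.4, 171.2], [297, 160, 18, 24, 198]) [ 0.4759 -0.0981  0.1   ]
([325.1, 171.1], [317, 160, 17, 23, 194]) [ 0.4383 -0.1286  0.1   ]
([291.1, 252.6], [285, 247, 13, 12, 97]) [0.3681 0.1313 0.1   ]
```

View pics/s7c.png

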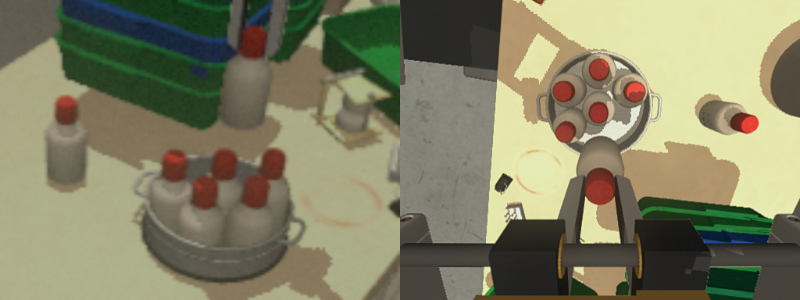

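```bash
cat >> h.py <<'E'
def cappos(c,uv,zt):
    """cap axis xy from its red blob centroid, corrected for its visible side"""
    a=np.linspace(0,6.283,40);p=onz(c,*uv,zt-.012)[:2]
    def cen(p):
        P=np.array([proj(c,[p[0]+.0125*np.cos(t),p[1]+.0125*np.sin(t),z]) for z in(zt,zt-.024) for t in a],np.float32)
        m=cv2.moments(cv2.convexHull(P));return m['m10']/m['m00'],m['m01']/m['m00']
    for _ in range(5): p=p+onz(c,*uv,zt-.012)[:2]-onz(c,*cen(p),zt-.012)[:2]
    return p
E
python3 - <<'E'
from h import *
o=ctrl.get_obs();print(o['ee_pos'])
for n in('w7','top0','t7'):
    c=load(n);print(n,(ray(c,256,192)[0]).round(3))
    L=[cappos(c,b[0],.104) for b in blobs(c,(0,130,50),(8,255,255))]
    L=[p for p in L if abs(p[0]-.487)<.06 and abs(p[1]+.13)<.065]
    print(np.array(L).round(4).tolist())
w=load('w7')
print('held',cappos(w,(255.7,238.3),.22))
t=load('top0');print('stand',cappos(t,(322.4,120.9),.1),cappos(w,(440.8,157.0),.1))
E
```

```text
[ 0.49659751 -0.18186064  0.19792824]
w7 [ 0.482 -0.097  0.378]
[[0.4786, -0.0825], [0.4403, -0.114], [0.5249, -0.0995], [0.4863, -0.1318], [0.4489, -0.1638]]
top0 [ 0.506 -0.005  0.956]
[[0.5258, -0.1007], [0.4871, -0.1333], [0.4793, -0.0835], [0.4494, -0.1661], [0.4409, -0.1155]]
t7 [ 0.506 -0.005  0.956]
[[0.526, -0.1009], [0.4871, -0.1333], [0.4796, -0.0837], [0.4495, -0.1653], [0.4411, -0.1153]]
held [ 0.49609821 -0.17688652]
stand [ 0.67811379 -0.11561093] [ 0.6752472  -0.11335281]
```

```bash
python3 -m pendant '[[[-0.04,0.11,-1],0],[[0,0,-2],0],[[0,0,-2],0],[[0,0,-1.2],0],[[0,0,0],0],[[0,0,0],0]]'; python3 -m pendant '[[[0,0,-1],0],[[0,0,-1],0],[[0,0,-0.5],0],[[0,0,-0.5],0],[[0,0,0],0]]';python3 -m pendant '[[[0,0,-0.6],0],[[0,0,-0.6],0],[[0,0,-0.6],0],[[0,0,0],0]]'
```

```text
time_s: 13.17
ee_pos: [0.4957, -0.1811, 0.1355]
eef_rot: [-3.141, -0.001, 1.746]
force: [-0.4, 0.2, -0.1]
grip_width: 0.0252
grip_force: 12.0
time_s: 13.58
ee_pos: [0.4955, -0.1814, 0.105]
eef_rot: [-3.14, -0.001, 1.746]
force: [0.2, -1.1, -1.5]
grip_width: 0.0245
grip_force: 12.0
time_s: 13.92
ee_pos: [0.4953, -0.1813, 0.0867]
eef_rot: [-3.14, -0.001, 1.746]
force: [-0.7, 0.9, -0.2]
grip_width: 0.0246
grip_force: 12.0
```

No resistance; lower to the floor and release.

```bash
python3 -m pendant '[[[0,0,-0.2],0],[[0,0,-0.2],0],[[0,0,0],0]]';python3 -m pendant '[[[0,0,0],0],[[0,0,0],0],[[0,0,0],0]]' 0.37; python3 -m pendant '[[[0,0,0.5],0],[[0,0,1],0],[[0,0,2],0],[[0,0,3],0],[[0,0,3],0],[[0,0,2],0],[[0,0,0],0],[[0,0,0],0]]';  python3 - <<'E'
from h import *
for n in('wrist','top','scene'):
    c=shot(n,n+'8');print(n)
    for b in blobs(c,(0,130,50),(8,255,255)): print(b[0],b[1][4],cappos(c,b[0],.104).round(4))
E
```

```text
time_s: 14.17
ee_pos: [0.4958, -0.1814, 0.0838]
eef_rot: [-3.141, -0.0, 1.746]
force: [0.3, -0.2, -0.6]
grip_width: 0.0249
grip_force: 12.0
time_s: 14.42
ee_pos: [0.496, -0.1815, 0.0843]
eef_rot: [3.141, 0.0, 1.746]
force: [1.1, -0.1, -0.3]
grip_width: 0.0344
grip_force: 0.0
time_s: 15.08
ee_pos: [0.4962, -0.1816, 0.2006]
eef_rot: [3.139, 0.002, 1.746]
force: [-0.2, -0.2, -0.8]
grip_width: 0.035
grip_force: 0.0
wrist
[254.5, 88.9] 562 [ 0.4785 -0.0824]
[209.5, 116.5] 577 [ 0.4404 -0.114 ]
[299.1, 116.9] 550 [ 0.5248 -0.0996]
[253.9, 142.7] 514 [ 0.4864 -0.131 ]
[438.8, 156.7] 690 [ 0.6726 -0.1131]
[211.8, 168.2] 520 [ 0.4488 -0.1639]
[255.9, 188.0] 507 [ 0.4964 -0.1769]
top
[497.8, 87.9] 2440 [ 0.7389 -0.4657]
[321.7, 122.1] 163 [ 0.6751 -0.1137]
[318.0, 203.9] 155 [ 0.526  -0.1009]
[360.9, 218.6] 162 [ 0.4969 -0.1781]
[336.2, 224.9] 157 [ 0.4871 -0.1326]
[309.3, 230.1] 150 [ 0.4794 -0.0835]
[354.8, 245.1] 163 [ 0.4495 -0.1653]
[327.5, 250.8] 160 [ 0.4411 -0.1153]
[222.7, 273.1] 149 [0.4066 0.0744]
scene
[294.7, 1.3] 81 [ 1.4174 -1.5354]
[246.0, 143.5] 72 [ 0.6701 -0.1102]
[308.4, 166.2] 287 [ 0.4849 -0.1292]
[289.4, 165.6] 93 [ 0.5238 -0.1014]
[325.1, 171.1] 199 [ 0.4422 -0.1381]
[291.1, 252.9] 105 [0.3705 0.1263]
```

```bash
python3 -m pendant '[[[0,0,0],-0.1208],[[0,0,0],-0.1208],[[0,0,0],-0.1208],[[0,0,0],-0.1208],[[0,0,0],-0.1208],[[0,0,0],-0.1208],[[0,0,0],-0.1208],[[0,0,0],-0.1208],[[0,0,0],-0.1208],[[0,0,0],-0.1208],[[0,0,0],-0.1208],[[0,0,0],-0.1208],[[0,0,0],-0.1208],[[0,0,0],0],[[0,0,0],0]]' 0.38 5; python3 -m pendant '[[[0,0,-2],0],[[0,0,-2],0],[[0,0,-2],0],[[0,0,-1.5],0],[[0,0,-1],0],[[0,0,-0.5],0],[[0,0,-0.5],0],[[0,0,0],0],[[0,0,0],0]]'
```

```text
time_s: 16.48
ee_pos: [0.4956, -0.1814, 0.1983]
eef_rot: [-3.141, 0.001, 0.179]
force: [0.4, 0.1, 0.4]
grip_width: 0.0357
grip_force: 0.0
time_s: 17.23
ee_pos: [0.496, -0.1816, 0.1045]
eef_rot: [3.141, -0.0, 0.176]
force: [-0.3, -0.7, 0.3]
grip_width: 0.0356
grip_force: 0.0
```

```bash
python3 -m pendant '[[[0,0,-0.3],0],[[0,0,-0.3],0],[[0,0,0],0]]'; python3 -m pendant '[[[0,0,-0.4],0],[[0,0,-0.4],0],[[0,0,-0.2],0],[[0,0,0],0]]'; python3 -m pendant '[[[0,0,0],0],[[0,0,0],0],[[0,0,0],0],[[0,0,0],0],[[0,0,0],0]]' 0 4
```

```text
time_s: 17.48
ee_pos: [0.4957, -0.1815, 0.0978]
eef_rot: [-3.141, 0.0, 0.176]
force: [0.7, 1.2, -1.5]
grip_width: 0.0358
grip_force: 0.0
time_s: 17.82
ee_pos: [0.4956, -0.1814, 0.0874]
eef_rot: [-3.141, 0.001, 0.175]
force: [0.6, -0.3, 0.2]
grip_width: 0.0358
grip_force: 0.0
time_s: 18.23
ee_pos: [0.4959, -0.1815, 0.0881]
eef_rot: [3.142, -0.0, 0.175]
force: [0.7, -0.4, -0.2]
grip_width: 0.0252
grip_force: 4.0
```

```bash
python3 -m pendant '[[[0,0,0],0],[[0,0,0],0],[[0,0,0],0],[[0,0,0.5],0],[[0,0,1],0],[[0,0,2],0],[[0,0,3],0],[[0,0,3],0],[[0,0,2],0]]' 0.38; python3 -m pendant '[[[2,0.5,0],0],[[3,1,0],0],[[3,1.5,0],0],[[3,1.5,0],0],[[3,1,0],0],[[1.5,0.5,0],0],[[0,0,0],0],[[0,0,0],0]]' 0.8; python3 - <<'E'
from h import *
o=ctrl.get_obs();print(o['ee_pos'])
for n in('wrist','top'):
    c=shot(n,n+'9');print(n)
    for b in blobs(c,(0,130,50),(8,255,255)): print(b[0],b[1][4],cappos(c,b[0],.104).round(4),cappos(c,b[0],.1).round(4))
E
```

```text
time_s: 18.98
ee_pos: [0.4963, -0.1817, 0.2069]
eef_rot: [3.14, -0.003, 0.175]
force: [0.1, 0.2, 1.1]
grip_width: 0.0358
grip_force: 0.0
time_s: 19.65
ee_pos: [0.6509, -0.1212, 0.2032]
eef_rot: [-3.142, 0.0, 0.176]
force: [-0.3, -0.8, 0.1]
grip_width: 0.0752
grip_force: 0.0
[ 0.65093793 -0.12119786  0.20322851]
wrist
[253.2, 166.6] 476 [ 0.6762 -0.113 ] [ 0.6754 -0.1131]
[219.7, 288.7] 499 [ 0.5255 -0.0993] [ 0.5226 -0.0992]
[201.5, 308.6] 91 [ 0.494  -0.0816] [ 0.4907 -0.0812]
[279.4, 308.3] 101 [ 0.5107 -0.1737] [ 0.5076 -0.1747]
[241.5, 308.8] 78 [ 0.5021 -0.129 ] [ 0.4989 -0.1293]
[221.5, 350.9] 343 [ 0.4347 -0.1142] [ 0.4306 -0.1143]
[262.3, 350.8] 344 [ 0.4438 -0.1651] [ 0.4398 -0.1659]
top
[497.8, 88.0] 2469 [ 0.7387 -0.4657] [ 0.7398 -0.4679]
[222.7, 273.2] 152 [0.4065 0.0744] [0.406  0.0747]
```

```bash
python3 -m pendant '[[[0.5,0.2,0],-0.105],[[0.5,0.2,0],-0.105],[[0.5,0.2,-2],-0.105],[[0.5,0.17,-2],-0.105],[[0.5,0,-2],-0.105],[[0,0,-2],0],[[0,0,-2],0],[[0,0,-1.5],0],[[0,0,-0.9],0],[[0,0,0],0],[[0,0,0],0]]' 0.6; python3 -m pendant '[[[0,0,0],0],[[0,0,0],0],[[0,0,0],0],[[0,0,0],0],[[0,0,0],0],[[0,0,0],0],[[0,0,0],0]]' 0 12
```

```text
time_s: 20.67
ee_pos: [0.6758, -0.1142, 0.0799]
eef_rot: [-3.142, -0.001, -0.35]
force: [0.6, 0.7, 0.0]
grip_width: 0.0563
grip_force: 0.0
time_s: 21.25
ee_pos: [0.6759, -0.1138, 0.0793]
eef_rot: [-3.142, -0.0, -0.35]
force: [-0.2, -0.0, 1.6]
grip_width: 0.0252
grip_force: 12.0
```

```bash
python3 -m pendant '[[[0,0,1],0],[[0,0,2],0],[[0,0,3],0],[[0,0,3],0],[[0,0,2],0],[[0,0,1],0],[[-1,-0.2,0],0],[[-2,-0.5,0],0],[[-3,-0.7,0],0],[[-3,-0.7,0],0],[[-2.5,-0.7,0],0],[[-1.7,-0.5,0],0],[[-0.95,-0.2,0],0],[[0,0,0],0],[[0,0,0],0],[[0,0,0],0]]'; python3 - <<'E'
from h import *
o=ctrl.get_obs();print(o['ee_pos'])
for n in('wrist','top','scene'):
    c=shot(n,n+'10');print(n)
    for b in blobs(c,(0,130,50),(8,255,255)): print(b[0],b[1],cappos(c,b[0],.104).round(4),cappos(c,b[0],.22).round(4))
s=load('scene10');w=load('wrist10')
a=cv2.resize(s['color'][100:220,220:380,::-1],(512,384))
cv2.imwrite('pics/s10c.png',cv2.resize(np.hstack([a,w['color'][:,:,::-1]]),(800,300)))
E
```

```text
time_s: 22.58
ee_pos: [0.5348, -0.1486, 0.1988]
eef_rot: [-3.142, 0.0, -0.349]
force: [0.5, 1.3, 0.1]
grip_width: 0.0253
grip_force: 12.0
[ 0.53481615 -0.1486317   0.19884077]
wrist
[216.0, 214.7] [204, 201, 24, 28, 503] [ 0.5257 -0.0991] [ 0.5622 -0.1308]
[295.2, 214.9] [284, 202, 24, 27, 485] [ 0.4966 -0.1779] [ 0.5451 -0.1771]
[255.8, 251.0] [236, 220, 39, 71, 1948] [ 0.4708 -0.1239] [ 0.5297 -0.1453]
[303.9, 253.7] [299, 243, 9, 24, 92] [ 0.4492 -0.1728] [ 0.517  -0.1742]
top
[497.8, 87.9] [477, 46, 35, 96, 2454] [ 0.7389 -0.4657] [ 0.7076 -0.4038]
[317.9, 204.1] [311, 198, 15, 13, 149] [ 0.5256 -0.1007] [ 0.5229 -0.0877]
[365.0, 218.9] [362, 212, 7, 14, 65] [ 0.4961 -0.1857] [ 0.4974 -0.1613]
[331.5, 223.7] [329, 219, 6, 11, 39] [ 0.4896 -0.1241] [ 0.4917 -0.108 ]
[309.3, 230.1] [303, 224, 14, 13, 150] [ 0.4794 -0.0835] [ 0.483  -0.0729]
[323.9, 249.7] [321, 244, 7, 13, 65] [ 0.4433 -0.1088] [ 0.4517 -0.0948]
[222.7, 273.1] [216, 266, 15, 15, 150] [0.4066 0.0744] [0.42   0.0637]
scene
[302.4, 116.3] [299, 110, 8, 13, 82] [ 0.6272 -0.3324] [ 0.5298 -0.1509]
[308.3, 166.4] [297, 150, 23, 34, 289] [ 0.4847 -0.1284] [0.4183 0.0088]
[289.4, 165.7] [285, 160, 10, 13, 94] [ 0.5235 -0.1011] [0.4486 0.0301]
[325.2, 171.2] [317, 160, 17, 23, 197] [ 0.4418 -0.1379] [0.3847 0.0014]
[291.2, 252.6] [285, 247, 13, 12, 102] [0.3708 0.1256] [0.3291 0.2076]
```

```bash
python3 -m pendant '[[[-0.08,0.03,-1],0],[[0,0,-2],0],[[0,0,-2],0],[[0,0,-1.2],0],[[0,0,0],0],[[0,0,0],0]]'; python3 -m pendant '[[[0,0,-0.8],0],[[0,0,-0.8],0],[[0,0,-0.4],0],[[0,0,0],0]]'; python3 -m pendant '[[[0,0,-0.5],0],[[0,0,-0.5],0],[[0,0,0],0]]'
```

```text
time_s: 23.23
ee_pos: [0.5334, -0.1483, 0.1364]
eef_rot: [-3.142, 0.001, -0.349]
force: [-0.5, -0.2, 0.3]
grip_width: 0.025
grip_force: 12.0
time_s: 23.57
ee_pos: [0.5331, -0.1484, 0.116]
eef_rot: [3.142, 0.001, -0.35]
force: [-0.1, 0.1, -0.7]
grip_width: 0.0252
grip_force: 12.0
time_s: 23.82
ee_pos: [0.5332, -0.1484, 0.1061]
eef_rot: [-3.142, 0.001, -0.35]
force: [-1.2, -0.2, -0.7]
grip_width: 0.0255
grip_force: 12.0
```

```bash
python3 -m pendant '[[[0,0,-0.6],0],[[0,0,-0.6],0],[[0,0,-0.5],0],[[0,0,-0.4],0],[[0,0,0],0]]'; python3 -m pendant '[[[0,0,-0.15],0],[[0,0,0],0]]'; python3 -m pendant '[[[0,0,0],0],[[0,0,0],0],[[0,0,0],0]]' 0.37; python3 -m pendant '[[[0,0,0.5],0],[[0,0,1],0],[[0,0,2],0],[[0,0,3],0],[[0,0,3],0],[[0,0,3],0],[[0,0,3],0],[[0,0,2],0],[[-4,0,0],0],[[-4,0,0],0],[[-4,0,0],0],[[-4,0,0],0],[[-2,0,0],0],[[0,0,0],0],[[0,0,0],0]]'; python3 - <<'E'
from h import *
for n in('top','scene'):
    c=shot(n,n+'11');print(n)
    for b in blobs(c,(0,130,50),(8,255,255)): print(b[0],b[1],cappos(c,b[0],.104).round(4))
a=cv2.resize(load('top11')['color'][140:275,260:400,::-1],(400,386));b=cv2.resize(load('scene11')['color'][130:210,260:360,::-1],(400,320))
cv2.imwrite('pics/fin.png',np.hstack([a,cv2.copyMakeBorder(b,0,66,0,0,cv2.BORDER_CONSTANT)]))
E
```

```text
time_s: 24.23
ee_pos: [0.5331, -0.1484, 0.085]
eef_rot: [-3.142, 0.002, -0.35]
force: [-0.1, 0.5, -1.7]
grip_width: 0.0253
grip_force: 12.0
time_s: 24.4
ee_pos: [0.5336, -0.1485, 0.0845]
eef_rot: [3.142, 0.0, -0.35]
force: [0.6, 0.7, -1.0]
grip_width: 0.0247
grip_force: 12.0
time_s: 24.65
ee_pos: [0.5337, -0.1485, 0.0848]
eef_rot: [-3.142, -0.0, -0.35]
force: [0.4, 0.1, 0.7]
grip_width: 0.0343
grip_force: 0.0
time_s: 25.9
ee_pos: [0.3533, -0.1487, 0.2609]
eef_rot: [3.141, -0.003, -0.351]
force: [-0.2, -0.5, 0.0]
grip_width: 0.0346
grip_force: 0.0
top
[497.9, 87.6] [477, 46, 35, 96, 2386] [ 0.7395 -0.466 ]
[344.4, 198.8] [337, 192, 15, 14, 157] [ 0.5337 -0.1492]
[317.9, 204.0] [311, 198, 15, 13, 155] [ 0.5258 -0.1007]
[361.4, 218.4] [354, 212, 15, 14, 157] [ 0.4972 -0.1791]
[336.2, 225.0] [329, 219, 15, 13, 156] [ 0.4869 -0.1326]
[309.3, 230.2] [303, 224, 14, 14, 152] [ 0.4793 -0.0835]
[355.1, 245.0] [348, 239, 15, 13, 157] [ 0.4496 -0.1659]
[327.6, 250.9] [321, 244, 14, 14, 156] [ 0.4409 -0.1155]
[222.8, 273.2] [216, 266, 15, 15, 149] [0.4065 0.0742]
scene
[311.9, 2.2] [278, 0, 62, 8, 269] [ 1.3247 -1.5894]
[293.1, 160.5] [285, 150, 17, 23, 190] [ 0.528  -0.1252]
[308.5, 166.0] [297, 150, 23, 34, 298] [ 0.4852 -0.1301]
[325.2, 170.8] [318, 159, 16, 24, 200] [ 0.4426 -0.1393]
[291.1, 252.7] [285, 247, 13, 12, 98] [0.3708 0.1259]
```

View pics/fin.png

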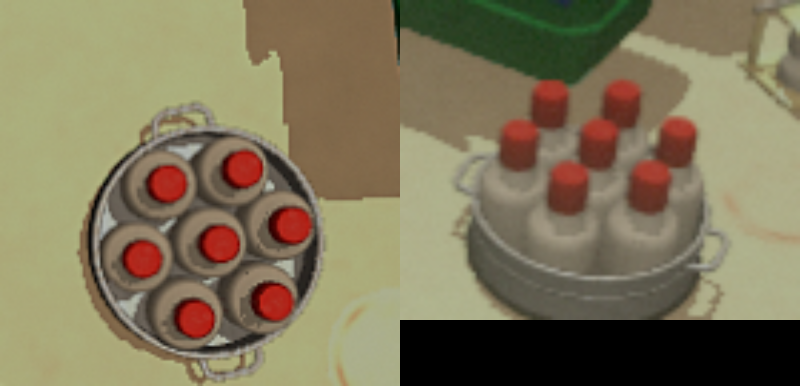

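The picture shows all seven caps standing level in the caddy, six round one. The new bottles are at about (243,168) and (291,226) in the left half, and the gripper is clear.

```bash
python3 -c "
from station import ctrl
print(ctrl.hand_in())"
```

```text
the job is handed in; nothing more can be done
None
```

I stood the fallen bottle up, packed both bottles into the gap and handed the job in at about 26 s; the last pictures show all seven upright in the caddy, six round one, but no verdict came back.

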